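Clamp the fire brick in the one-hand bar clamp

ROBOT

A 7-joint arm with a two-finger parallel gripper is mounted at the origin on the work surface; the furniture and walls round the work are solid. World frame = base frame: x ahead of the robot, y to its left, z up, the work surface at z = 0. Lengths are in m, angles in rad, forces in N, time in s.
With the tool pointing down it reaches from about 0.4 to 0.875 m from the base axis. Payload 19.3 kg.
Tool frame: the origin (TCP) lies midway between the tips of the shut fingers; the grasp point (between the pads) lies 19 mm behind it; x points along the fingers, y is the direction in which the jaws open and shut, and the axes are right-handed (so a half turn about x gives the same grasp; the last joint's range is limited). The gripper opens to 85 mm and grips with 20 to 120 N. Pads are 22 mm wide; open, the fingers measure 114 mm over their backs; the gripper's body (76 mm by 85 mm) begins 54 mm behind the grasp point. The pads swing forward as they close: fully open they stand 13 mm farther back than shut.
Start: joints at [-1.183, 0.521, -0.036, 1.599, 0.021, 1.021, -0.113], TCP at [0.276, 0.561, 0.231] pointing down, gripper open.
Joint ranges: [-2.91, 2.91], [-0.3, 2.13], [-1.5, 1.42], [0.17, 2.43], [-1.26, 4.41], [0.16, 1.93], [-2.52, 2.52]. Speed limits (rad/s): [1.89, 1.89, 2.39, 2.39, 3.01, 3.01, 3.01].

INTERFACE

Orientations are given as [roll, pitch, yaw] about the fixed x, y, z axes, in that order (R = Rz(yaw) Ry(pitch) Rx(roll)).
In Python, from workcell import bot gives the robot as it stands. The module is installed in compiled form; this text tells all that it offers.
- The arm moves only by the tool servo_tool, never from a script. Its argument "targets" is a list of rows, each an object of numbers: "x", "y", "z": the shift along the tool's x, y, z as a fraction of full scale; "wx", "wy", "wz": the turn, a rotation vector about the tool's x, y, z as a fraction of full scale. A call has 1 to 12 rows; each row is the pose to reach, as a shift and turn from the pose measured when the call began, along the tool's axes at that moment, turning the shorter way round; what a row does not reach only later rows make up. Full scale, the value 1, is 40 cm for a shift and 360 degrees for a turn. A row lasts 1/8 s, in which the tool goes at most 62.5 mm and 10.7 degrees, less where a joint would pass 70% of its speed; a pose out of reach is approached as far as the arm can. A call with a number of a shift or a turn outside -1 to 1 is refused whole. A call with a gripper value outside its range is refused whole. "grip" is the gripper command: -1 is shut, 1 is fully open, values between are in proportion, set as the call begins (left out, the last holds). The fingers move at their own pace and stop on an object; "squeeze" is the grip in N (left out, the last holds). Time passes only in rows, so rows that repeat a pose let the fingers close. It gives the time, the measured TCP pose, the force and the opening at its end, in the units of the state.
- bot.observe(): the state, without advancing time (a new reading comes with each control period).
- bot.grab_frame(name): name is "side" or "top" or "wrist"; returns (picture, depth): 420x560x3 uint8, red, green, blue; 420x560 float32, m along the optical axis (not along the pixel's ray), 0 where there is no reading.
- bot.get_calibration(name): a dict with "intrinsics" (3x3 intrinsics, pixels), "k1" (the pictures are not rectified: a ray, as slopes to the right and down, at radius r is drawn at 1 + k1 r^2 times it, then the intrinsics apply), "R" (3x3) and "t" (3): a world point X has camera coordinates R X + t. Camera axes: x right, y down, z forward; pixel columns grow to the right and rows downward; lengths in m; the calibration is good to about 2 mm. A picture is of the moment at which its call begins: read the wrist's pose just before it. get_calibration takes no time and is no camera call; for the wrist camera it gives the pose at the moment of the call.
- bot.job_done(): hands the job in, once; it reports no verdict.
Trained networks look in the newest picture that a camera, given by its name, has taken for a name from the list of things; names that differ only in an ending like _2 or _b are one class to them, and where a whole thing is asked for, a point or a joint stands for the part that bears it (a point fixed in the world has none). Each returns a list of dicts, best first, with "confidence" (0 to 1); they miss things now and then, are a little off and sometimes report something else, mostly with a low value. They report only what shows in the picture. A call takes as long as a camera call. They do not tell look-alikes from the thing itself.
- bot.trace(camera, target): "mask" (420x560 bool, what is visible of it) and "pixel" ([column, row] in pixels, amid what is visible of it).
The state is a dict: "clock": time; "qpos": joint angles; "qd": joint speeds; "joint_efforts": joint torques, N m; "position": TCP position; "tool_rot": TCP orientation; "force": force on the tool from outside, world axes, zero at the start; "moment": the same for the moment, N m; "grip_width": finger opening in m.
Only numpy, scipy, OpenCV 4.12 (cv2) and the standard library are available. Lean on these libraries where they do the work, as an engineer would, in place of code of your own. Each camera call takes 0.05 s, during which the arm holds its last target. There are 200 camera calls.

TASK

Lay the soldering brick lengthwise on the bed between the jaws of the bench-mounted bar clamp, let go of it, and then squeeze the clamp's trigger towards its grip again and again until the sliding jaw holds the brick firmly against the fixed jaw, ready for its top face to be filed flat. The brick is soft and crushes if the clamp is overtightened; work the jaw with the trigger only, not by pushing it, and leave the other things on the bench where they are.

Things in the scene. Friction and masses are not known exactly. Their poses are not given: they have to be found in the camera images.
- brick_center (a point): Centre of the scorched brown-black soldering brick, 100 x 38 x 25 mm, 0.15 kg, lying flat on the bench (centre 12.5 mm up). Its x axis runs along its length, z up.
- brick: The same brick; origin at the centre of its underside.
- clamp: One-hand bar clamp fixed on a wooden board (350 x 80 mm, 16 mm thick). Origin under the board's middle, on the bench; x along the bar from handle end to jaws, z up. Bed: two rails, top at z 34 mm, x 5 to 155 mm, 34 mm wide over both: narrower than the brick, so fingers can straddle it (board beside them at 16 mm). Black housing x -131 to -6 mm, 36 mm wide, top z 60 mm.
- grip_post (a point): Middle of the black upright grip post fixed on the clamp, at clamp x -108, z 110 mm; the post is 18 mm thick along x, 24 mm wide, top at z 140 mm.
- fixed_jaw_face (a point): Centre of the orange face of the fixed jaw, at x 0, z 46.5 mm of the clamp; faces +x. The jaw is 44 mm wide, top at z 68 mm. A brick against it and on the bed has its centre at clamp x 50 mm, y 0, z 46.5 mm.
- fixed_jaw: The fixed jaw; its origin and axes are the clamp's.
- bar: Toothed steel bar under the bed with the sliding jaw at its far end (40 mm wide, top at z 66 mm). Axes as the clamp's; its origin lies on the clamp's origin when fully open and moves up to 45 mm to clamp -x as it closes (it starts 8 to 25 mm in). It stays wherever the trigger has driven it: friction holds it against about 18 N.
- moving_jaw_face (a point): Centre of the orange, slightly springy pad of the sliding jaw, facing the fixed jaw: 140 mm from it when fully open. Once it touches, the grip rises by about 12 N for each mm, so position alone tells too little.
- trigger (a joint): Orange trigger lever standing in front (+x) of the grip post: 0 released (leaning to the jaws), 0.25 rad fully squeezed; a spring brings it back. Ratchet with 3.5 mm teeth: a nearly full squeeze (top to -x, to the grip) draws the jaw 7 mm closed, a shorter one 3.5 mm or nothing, as the pawl first picks up a tooth; the jaw stays while the trigger returns. Pivot at clamp x -85, z 12 mm.
- trigger_roller (a point): Axis of the trigger's crossbar (22 mm wide, 18 mm thick) where fingers press: z about 110 mm, 100 mm above the pivot; moves 25 mm to clamp -x from released to fully squeezed. From the back of the grip post to the front of the crossbar: 63 mm released, 38 mm squeezed. Pressing can be done with both fingers round post and trigger, or with one.
- jaw_pad: The springy orange pad itself (axes as the bar's). What to feel for: pressing the trigger's crossbar along the clamp's x takes about 10 N while the jaw runs free; once it grips, each further newton adds about 2.2 N to the grip. About 15 to 19 N there gives a firm, safe grip on the brick; over about 21 N crushes it. The trigger's end stop also feels hard.
- steel_block: Bystander: grey steel block, 44 x 68 x 28 mm, loose on the bench near the brick.
- spool: Bystander: black solder spool, 52 mm across, 25 mm high, loose at the back of the bench.
Things that resemble listed ones, but are neither listed nor needed, are in the scene too. Leave any blue, green or orange look-alike of the brick alone.

How it is judged:
On the way, in this order (a step that is already met when the one before it is completed fails the run):
1. the brick lies on the clamp's bed between the jaws, let go, not yet gripped (z of brick in the frame of clamp between 0.031 and 0.037 m and y of brick in the frame of clamp between -0.012 and 0.012 m and x of brick in the frame of clamp between 0.045 and 0.095 m and contact force between the fingers and brick below 0.1 N and contact force between brick and bar below 3 N), for 0.2 s.
2. the sliding jaw has taken hold of the brick (contact force between brick and bar above 8 N), for 0.2 s.
At the end, for the whole second after the job is handed in: The brick lies flat on the bed (within 3 mm in height, 12 mm sideways, 0.1 rad of the bar's direction), gripped with more than 8 N between the sliding jaw and the fixed jaw (6 N on the fixed one), at rest, and the trigger is released (contact force between brick and bar above 8 N and contact force between brick and fixed_jaw above 6 N and z of brick in the frame of clamp between 0.031 and 0.037 m and y of brick in the frame of clamp between -0.012 and 0.012 m and angle between the x axis of brick and the x axis of clamp, either way round below 0.1 rad and angle between brick's own z axis and vertical below 0.06 rad and value of joint trigger below 0.04 rad and linear speed of brick below 0.01 m/s); the robot touches nothing.
It fails at once if the brick is crushed: more than 26 N between the clamp and it (contact force between brick and bar above 26 N or contact force between brick and fixed_jaw above 26 N).
It fails at once if the sliding jaw is pushed directly by the robot with more than 12 N (contact force between any of the arm, the fingers and bar above 12 N).
It fails at once if the steel block or the spool is moved more than 25 mm (distance of any of steel_block, spool from where it was at the start of the episode above 0.025 m).
It also fails if it takes over 67 s, if anything falls off the work surface, if the arm or the gripper's body presses on something with over 40 N, if the wrist force passes 120 N, or if a joint passes its speed limit or range.

## Working session

There is one attempt and no reset: what is moved stays moved. The work goes in short steps, Python scripts to look and compute and a tool call to move; the robot and the scene stay as the last step left them, time stands still between calls to the robot, and variables do not carry over. Pictures are saved under pics/ and viewed, on a budget of 10 in all, crops included, one or two more only if the job needs it, and the job is handed in when it is done.

Besides the shell and the picture viewer there is one more tool, called after "Request:" as name(argument=value, ...) on one line, values as JSON. servo_tool: Moves the arm, as the interface text tells. Shift numbers are shares of 40 cm and turn numbers shares of 360 degrees, none past 1 either way. Its arguments: {"type":"object","properties":{"targets":{"type":"array"},"grip":{"type":"number"},"squeeze":{"type":"number"}},"required":["targets"]}

```bash
mkdir -p pics; cat > h.py <<'E'
import numpy as np, cv2
from workcell import bot
from scipy.spatial.transform import Rotation as Ro
def cloud(depth,c):
    K=np.array(c["intrinsics"]);k1=c["k1"];h,w=depth.shape
    u,v=np.meshgrid(np.arange(w),np.arange(h))
    p=cv2.undistortPoints(np.stack([u,v],-1).reshape(-1,1,2).astype(float),K,np.array([k1,0,0,0,0.])).reshape(h,w,2)
    P=np.dstack([p[...,0]*depth,p[...,1]*depth,depth])
    X=(P-np.array(c["t"]))@np.array(c["R"])
    X[depth<=0]=np.nan
    return X
def save(n,im): cv2.imwrite(f"pics/{n}.png",im[...,::-1])
def proj(X,c):
    r,_=cv2.Rodrigues(np.array(c["R"])); return cv2.projectPoints(np.array(X,float).reshape(-1,1,3),r,np.array(c["t"]),np.array(c["intrinsics"]),np.array([c["k1"],0,0,0,0.]))[0].reshape(-1,2)
def tool(target,yawR=None):
    s=bot.observe();R=Ro.from_euler("xyz",s["tool_rot"])
    d=R.inv().apply(np.array(target)-s["position"])/0.4
    out=dict(zip("xyz",d.round(4)))
    if yawR is not None:
        w=(R.inv()*yawR).as_rotvec()/(2*np.pi); out.update(zip(["wx","wy","wz"],w.round(4)))
    return out
E
cat > a.py <<'E'
from h import *
print({k:np.round(v,3) for k,v in bot.observe().items()})
for cam in ["top","side"]:
    im,d=bot.grab_frame(cam);c=bot.get_calibration(cam);X=cloud(d,c)
    save(cam+"1",im); np.savez(cam+"1.npz",X=X,im=im)
    print(cam,"campos",-np.array(c["R"]).T@c["t"])
    for t in ["brick","clamp","grip_post","fixed_jaw","bar","trigger","trigger_roller","jaw_pad","moving_jaw_face","fixed_jaw_face","steel_block","spool"]:
        for r in bot.trace(cam,t)[:3]:
            m=r["mask"]; P=X[m];P=P[~np.isnan(P[:,0])]
            if len(P)==0: continue
            rect=cv2.minAreaRect(P[:,:2].astype(np.float32)*1000)
            print(t,round(r["confidence"],2),np.round(r["pixel"]),"med",np.median(P,0).round(3),"z95",np.percentile(P[:,2],95).round(3),"rect",np.round(rect[0]),np.round(rect[1]),round(rect[2],1))
E
python3 a.py; python3 -c "
import cv2,numpy as np
a=cv2.imread('pics/top1.png');b=cv2.imread('pics/side1.png')
cv2.imwrite('pics/both.png',cv2.resize(np.vstack([a,b]),None,fx=.71,fy=.71))"
```

```text
{'clock': np.float64(0.0), 'qpos': array([-1.183,  0.522, -0.036,  1.6  ,  0.021,  1.021, -0.113]), 'qd': array([-0.   , -0.001,  0.002, -0.   ,  0.   ,  0.001, -0.   ]), 'joint_efforts': array([ 1.0000e-03, -9.2712e+01,  1.9810e+00, -3.6993e+01,  1.8000e-02,
        8.0000e-03,  0.0000e+00]), 'position': array([0.276, 0.56 , 0.231]), 'tool_rot': array([-1.533,  1.57 , -1.991]), 'force': array([-0.852, -0.515,  0.597]), 'moment': array([-0.027, -0.018,  0.007]), 'grip_width': np.float64(0.085)}
top campos [0.33387332 0.02393915 1.03407595]
brick 0.94 [274. 283.] med [0.362 0.04  0.025] z95 0.027 rect [363.  40.] [ 41. 100.] 30.9
brick 0.93 [318. 249.] med [ 0.431 -0.081  0.024] z95 0.027 rect [434. -86.] [107.  44.] 84.9
brick 0.92 [201. 326.] med [0.276 0.222 0.025] z95 0.028 rect [276. 225.] [103.  44.] 49.3
clamp 0.63 [301. 181.] med [ 0.609 -0.039  0.018] z95 0.094 rect [625. -41.] [358.  90.] 89.0
grip_post 0.81 [299. 185.] med [ 0.609 -0.039  0.019] z95 0.086 rect [621. -39.] [346.  86.] 89.8
grip_post 0.48 [211. 261.] med [0.427 0.186 0.028] z95 0.031 rect [428. 186.] [44. 69.
[... 1622 characters left out ...]
 41.] [ 39. 152.] 1.2
bar 0.55 [250. 210.] med [ 0.618 -0.042  0.049] z95 0.067 rect [619. -44.] [43. 15.] 4.4
trigger 0.69 [254. 190.] med [ 0.619 -0.106  0.096] z95 0.128 rect [ 663. -242.] [ 25. 313.] 17.3
trigger_roller 0.5 [254. 191.] med [ 0.619 -0.105  0.097] z95 0.128 rect [ 661. -240.] [ 24. 309.] 16.6
trigger_roller 0.27 [248. 215.] med [ 0.617 -0.042  0.047] z95 0.067 rect [ 645. -136.] [ 45. 237.] 16.6
steel_block 0.59 [304. 275.] med [0.426 0.209 0.027] z95 0.028 rect [430. 156.] [ 44. 131.] 5.4
steel_block 0.42 [228. 234.] med [0.62  0.112 0.047] z95 0.065 rect [622.  41.] [ 39. 152.] 1.2
spool 0.6 [191. 225.] med [ 0.762 -0.01   0.018] z95 0.025 rect [765. -19.] [47. 45.] 13.8
```

View pics/top1.png

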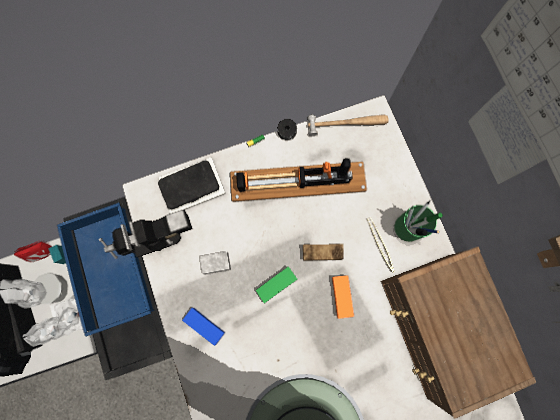

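View pics/side1.png

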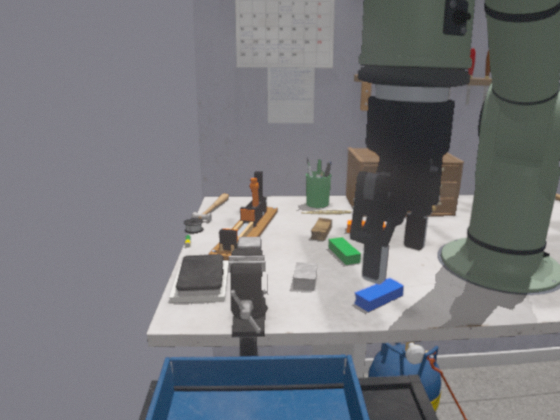

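The brown brick is at top (322,252), beside the orange, green and blue decoys. In the side view it's at (321,228). The clamp is at top (300,181), with its handle to the right (world −y) and its jaws towards +y.

```bash
cat > b.py <<'E'
from h import *
D=np.load("top1.npz");X=D["X"];im=D["im"]
def rect(m):
    P=X[m][:,:2].astype(np.float32)*1000; r=cv2.minAreaRect(P); print(len(P),np.round(r[0],1),np.round(r[1],1),round(r[2],1))
    q=P-P.mean(0); w,v=np.linalg.eigh(q.T@q); print("  mean",P.mean(0).round(1),"ang",np.degrees(np.arctan2(v[1,1],v[0,1])).round(2))
def box(x0,x1,y0,y1,z0,z1): return (X[...,0]>x0)&(X[...,0]<x1)&(X[...,1]>y0)&(X[...,1]<y1)&(X[...,2]>z0)&(X[...,2]<z1)
print("brick");rect(box(.39,.48,-.15,-.02,.019,.031))
print("board");rect(box(.56,.69,-.25,.18,.011,.022))
print("jaw tops");rect(box(.58,.66,.05,.14,.058,.072));rect(box(.58,.66,-.07,-.02,.062,.074));print("hi");rect(box(.57,.68,-.2,-.05,.1,.15))
s=bot.observe();R=Ro.from_euler("xyz",s["tool_rot"]).as_matrix();print(R.round(3))
E
python3 b.py
```

```text
brick
635 [431.7 -83.4] [100.6  38.5] 86.6
  mean [431.7 -82.6] ang 86.44
board
2264 [621.6 -16.2] [398.4 100.9] 85.4
  mean [613.1 -30.5] ang 88.21
jaw tops
136 [620.4 102.4] [37.1 25.8] 1.9
  mean [620. 103.] ang -178.08
86 [619.6 -47. ] [40.4 19.5] 14.8
  mean [619.2 -46.3] ang -179.12
hi
198 [ 617.6 -125.2] [24.1 62. ] 1.8
  mean [ 615.4 -128.2] ang 88.07
[[-0.     0.442  0.897]
 [ 0.     0.897 -0.442]
 [-1.    -0.    -0.   ]]
```

```bash
cat > c.py <<'E'
from h import *
for f in ["top1.npz","side1.npz"]:
    X=np.load(f)["X"]
    for (a,b,c,d) in [(.4,.6,.28,.5),(.2,.4,.28,.5),(.3,.6,0,.28),(.3,.55,-.2,0)]:
        m=(X[...,0]>a)&(X[...,0]<b)&(X[...,1]>c)&(X[...,1]<d)
        print(f,a,b,c,d,np.percentile(X[m][:,2],[50,99,100]).round(3) if m.any() else None)
def down(yaw): # tool y axis at yaw (deg)
    y=np.array([np.cos(np.radians(yaw)),np.sin(np.radians(yaw)),0]);x=np.array([0,0,-1.]);return Ro.from_matrix(np.stack([x,y,np.cross(x,y)],1))
print(tool([.47,.22,.2],down(29)))
E
python3 c.py
```

```text
top1.npz 0.4 0.6 0.28 0.5 [0.001 0.131 0.134]
top1.npz 0.2 0.4 0.28 0.5 [-0.083  0.334  0.352]
top1.npz 0.3 0.6 0 0.28 [0.001 0.112 0.117]
top1.npz 0.3 0.55 -0.2 0 [0.    0.027 0.029]
side1.npz 0.4 0.6 0.28 0.5 [-0.027  0.128  0.13 ]
side1.npz 0.2 0.4 0.28 0.5 [-0.059  0.001  0.298]
side1.npz 0.3 0.6 0 0.28 [-0.001  0.111  0.112]
side1.npz 0.3 0.55 -0.2 0 [-0.     0.025  0.026]
{'x': np.float64(0.0782), 'y': np.float64(-0.5498), 'z': np.float64(0.8109), 'wx': np.float64(0.0966), 'wy': np.float64(-0.0), 'wz': np.float64(0.0)}
```

Request:
servo_tool(targets=[{"x": 0.03,"y": -0.275,"z": 0.405,"wx": 0.05},{"x": 0.075,"y": -0.55,"z": 0.81,"wx": 0.0966},{"x": 0.075,"y": -0.55,"z": 0.81,"wx": 0.0966},{"x": 0.075,"y": -0.55,"z": 0.81,"wx": 0.0966},{"x": 0.075,"y": -0.55,"z": 0.81,"wx": 0.0966},{"x": 0.075,"y": -0.55,"z": 0.81,"wx": 0.0966},{"x": 0.075,"y": -0.55,"z": 0.81,"wx": 0.0966}], grip=1)

```text
$.targets[0]: bad value
```

```bash
cat >> h.py <<'E'
def down(yaw): # tool y axis at yaw (deg)
    y=np.array([np.cos(np.radians(yaw)),np.sin(np.radians(yaw)),0]);x=np.array([0,0,-1.]);return Ro.from_matrix(np.stack([x,y,np.cross(x,y)],1))
E
python3 -c "
from h import *
print(tool([.432,-.083,.16],down(-3.5)))"
```

```text
{'x': np.float64(0.1782), 'y': np.float64(-1.2712), 'z': np.float64(1.0606), 'wx': np.float64(0.1868), 'wy': np.float64(-0.0), 'wz': np.float64(0.0)}
```

Request:
servo_tool(targets=[{"x": 0.03,"y": -0.275,"z": 0.405,"wx": 0.05,"wy": 0,"wz": 0},{"x": 0.075,"y": -0.55,"z": 0.81,"wx": 0.0966,"wy": 0,"wz": 0},{"x": 0.075,"y": -0.55,"z": 0.81,"wx": 0.0966,"wy": 0,"wz": 0},{"x": 0.075,"y": -0.55,"z": 0.81,"wx": 0.0966,"wy": 0,"wz": 0},{"x": 0.075,"y": -0.55,"z": 0.81,"wx": 0.0966,"wy": 0,"wz": 0},{"x": 0.075,"y": -0.55,"z": 0.81,"wx": 0.0966,"wy": 0,"wz": 0},{"x": 0.075,"y": -0.55,"z": 0.81,"wx": 0.0966,"wy": 0,"wz": 0}], grip=1)

```text
clock: 2.17
position: [0.4712, 0.2165, 0.2013]
tool_rot: [-0.013, 1.57, -1.082]
force: [-0.4, 0.9, -0.0]
grip_width: 0.0854
```

```bash
python3 -c "
from h import *
print(bot.observe()['position'],bot.observe()['clock'],tool([.432,-.083,.16],down(-3.5)))"
```

```text
[0.47116031 0.21645905 0.20130839] 2.175 {'x': np.float64(0.1039), 'y': np.float64(-0.4456), 'z': np.float64(0.6094), 'wx': np.float64(0.0895), 'wy': np.float64(0.0002), 'wz': np.float64(-0.0)}
```

Request:
servo_tool(targets=[{"x": 0.02,"y": -0.09,"z": 0.122,"wx": 0.029,"wy": 0,"wz": 0},{"x": 0.104,"y": -0.4456,"z": 0.6094,"wx": 0.0895,"wy": 0,"wz": 0},{"x": 0.104,"y": -0.4456,"z": 0.6094,"wx": 0.0895,"wy": 0,"wz": 0},{"x": 0.104,"y": -0.4456,"z": 0.6094,"wx": 0.0895,"wy": 0,"wz": 0},{"x": 0.104,"y": -0.4456,"z": 0.6094,"wx": 0.0895,"wy": 0,"wz": 0},{"x": 0.104,"y": -0.4456,"z": 0.6094,"wx": 0.0895,"wy": 0,"wz": 0},{"x": 0.104,"y": -0.4456,"z": 0.6094,"wx": 0.0895,"wy": 0,"wz": 0}])

```text
clock: 3.05
position: [0.4323, -0.0823, 0.16]
tool_rot: [0.997, 1.57, -0.634]
force: [0.3, 0.5, -0.2]
grip_width: 0.0858
```

```bash
cat > d.py <<'E'
from h import *
s=bot.observe();c=bot.get_calibration("wrist");im,d=bot.grab_frame("wrist");X=cloud(d,c);save("w1",im)
print(s["position"],s["clock"],s["force"])
m=(X[...,2]>.019)&(X[...,2]<.031)&(abs(X[...,0]-.432)<.05)&(abs(X[...,1]+.083)<.08)
P=X[m][:,:2].astype(np.float32)*1000;r=cv2.minAreaRect(P);print(len(P),r)
print(np.percentile(X[m][:,2],[5,50,95]))
print(tool([.432,-.083,.004],down(-3.5)))
E
python3 d.py
```

```text
[ 0.43232227 -0.08232015  0.16001502] 3.05 [ 0.30427591  0.50118511 -0.2115591 ]
5592 ((429.4654846191406, -66.01789855957031), (65.21952056884766, 143.68276977539062), 13.636360168457031)
[0.02454614 0.02575585 0.02692099]
{'x': np.float64(0.3901), 'y': np.float64(-0.0012), 'z': np.float64(0.0029), 'wx': np.float64(0.0003), 'wy': np.float64(0.0001), 'wz': np.float64(-0.0001)}
```

View pics/w1.png

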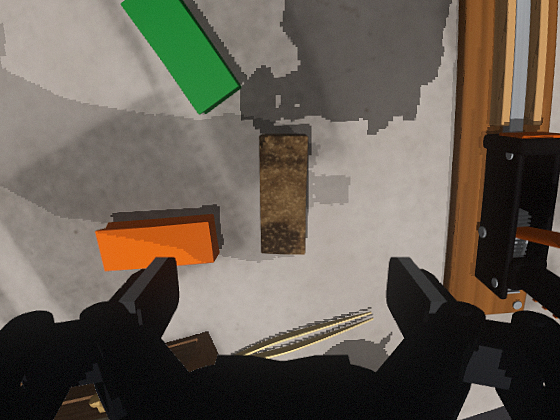

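Wrist view: the brown brick is at (284,193), in line with the fingers. The orange block's corner at (215,235) is close to the left finger, so I'll measure both.

```bash
cat > d2.py <<'E'
from h import *
c=bot.get_calibration("wrist");im,d=bot.grab_frame("wrist");X=cloud(d,c)
for n in [(230,140,335,275),(80,200,235,275)]:
    m=np.zeros(d.shape,bool);m[n[1]:n[3],n[0]:n[2]]=1
    m&=(X[...,2]>.019)&(X[...,2]<.031)
    if n[0]==230: m[:, :]|=(X[...,2]>.019)&(X[...,2]<.031)&(abs(np.arange(560)[None]-284)<40)&(np.arange(420)[:,None]>125)&(np.arange(420)[:,None]<200)
    P=X[m][:,:2].astype(np.float32)*1000;r=cv2.minAreaRect(P);print(r,cv2.boxPoints(r).round(0).tolist())
E
python3 d2.py
```

```text
((433.69482421875, -84.40316772460938), (99.6307601928711, 38.469696044921875), 86.00867462158203) [[411.0, -133.0], [449.0, -135.0], [456.0, -36.0], [418.0, -33.0]]
((321.0367431640625, -121.881591796875), (100.31082153320312, 39.10832977294922), 1.879326343536377) [[270.0, -104.0], [272.0, -143.0], [372.0, -140.0], [371.0, -101.0]]
```

Request:
servo_tool(targets=[{"x": 0.1,"y": 0.002,"z": 0.003,"wx": 0.0014,"wy": 0,"wz": 0},{"x": 0.2,"y": 0.002,"z": 0.003,"wx": 0.0014,"wy": 0,"wz": 0},{"x": 0.3,"y": 0.002,"z": 0.003,"wx": 0.0014,"wy": 0,"wz": 0},{"x": 0.36,"y": 0.002,"z": 0.003,"wx": 0.0014,"wy": 0,"wz": 0},{"x": 0.39,"y": 0.002,"z": 0.003,"wx": 0.0014,"wy": 0,"wz": 0},{"x": 0.39,"y": 0.002,"z": 0.003,"wx": 0.0014,"wy": 0,"wz": 0},{"x": 0.39,"y": 0.002,"z": 0.003,"wx": 0.0014,"wy": 0,"wz": 0}], grip=0.55)

```text
clock: 4.03
position: [0.4339, -0.0828, 0.0049]
tool_rot: [1.338, 1.569, -0.3]
force: [-0.9, 0.3, 0.4]
grip_width: 0.0664
```

Request:
servo_tool(targets=[{"x": 0,"y": 0,"z": 0,"wx": 0,"wy": 0,"wz": 0},{"x": 0,"y": 0,"z": 0,"wx": 0,"wy": 0,"wz": 0},{"x": 0,"y": 0,"z": 0,"wx": 0,"wy": 0,"wz": 0},{"x": 0,"y": 0,"z": 0,"wx": 0,"wy": 0,"wz": 0},{"x": 0,"y": 0,"z": 0,"wx": 0,"wy": 0,"wz": 0},{"x": 0,"y": 0,"z": 0,"wx": 0,"wy": 0,"wz": 0}], grip=-1, squeeze=25)

```text
clock: 4.78
position: [0.4343, -0.0826, 0.0056]
tool_rot: [1.526, 1.568, -0.112]
force: [-1.4, 0.9, 14.1]
grip_width: 0.0382
```

Request:
servo_tool(targets=[{"x": -0.1,"y": 0,"z": 0,"wx": 0,"wy": 0,"wz": 0},{"x": -0.2,"y": 0,"z": 0,"wx": 0,"wy": 0,"wz": 0},{"x": -0.3,"y": 0,"z": 0,"wx": 0,"wy": 0,"wz": 0},{"x": -0.3,"y": 0,"z": 0,"wx": 0,"wy": 0,"wz": 0}])

```text
clock: 5.28
position: [0.4352, -0.0824, 0.1281]
tool_rot: [1.633, 1.563, -0.005]
force: [-0.2, 0.7, -2.3]
grip_width: 0.0383
```

```bash
python3 -c "
from h import *
s=bot.observe();print(s['position'],s['grip_width'],s['force'],tool([.620,.020,.12],down(-1)))"
```

```text
[ 0.43520734 -0.08244374  0.12807616] 0.0383381806984597 [-0.1648192   0.69615573 -2.30654995] {'x': np.float64(0.0238), 'y': np.float64(0.4437), 'z': np.float64(-0.2863), 'wx': np.float64(-0.0078), 'wy': np.float64(-0.0), 'wz': np.float64(-0.0012)}
```

Request:
servo_tool(targets=[{"x": 0.01,"y": 0.1,"z": -0.065,"wx": -0.003,"wy": 0,"wz": -0.0006},{"x": 0.02,"y": 0.22,"z": -0.14,"wx": -0.006,"wy": 0,"wz": -0.0012},{"x": 0.02,"y": 0.34,"z": -0.22,"wx": -0.0078,"wy": 0,"wz": -0.0012},{"x": 0.02,"y": 0.41,"z": -0.265,"wx": -0.0078,"wy": 0,"wz": -0.0012},{"x": 0.02,"y": 0.4437,"z": -0.2863,"wx": -0.0078,"wy": 0,"wz": -0.0012},{"x": 0.02,"y": 0.4437,"z": -0.2863,"wx": -0.0078,"wy": 0,"wz": -0.0012},{"x": 0.02,"y": 0.4437,"z": -0.2863,"wx": -0.0078,"wy": 0,"wz": -0.0012}])

```text
clock: 6.15
position: [0.6191, 0.0194, 0.121]
tool_rot: [-1.635, 1.57, 3.059]
force: [0.1, -0.2, -2.0]
grip_width: 0.0381
```

```bash
cat > e.py <<'E'
from h import *
s=bot.observe();c=bot.get_calibration("wrist");im,d=bot.grab_frame("wrist");X=cloud(d,c);save("w2",im);np.savez("w2.npz",X=X,im=im)
print(s["position"],Ro.from_euler("xyz",s["tool_rot"]).as_matrix().round(3).tolist(),s["clock"],s["force"])
for n,(a,b,e,f,z0,z1) in dict(movjaw=(.58,.66,.07,.15,.055,.075),fixjaw=(.58,.66,-.07,-.0,.055,.078),rail=(.59,.65,-.03,.1,.03,.038),brick=(.58,.66,-.06,.09,.10,.17)).items():
    m=(X[...,0]>a)&(X[...,0]<b)&(X[...,1]>e)&(X[...,1]<f)&(X[...,2]>z0)&(X[...,2]<z1)
    if m.sum()>20:
        P=X[m]*1000;print(n,m.sum(),P.min(0).round(1),P.max(0).round(1),cv2.minAreaRect(P[:,:2].astype(np.float32)))
E
python3 e.py
```

```text
[0.61909529 0.01938586 0.12098024] [[-0.001, 1.0, -0.018], [0.0, -0.018, -1.0], [-1.0, -0.001, -0.0]] 6.15 [ 0.12887595 -0.22533584 -1.98384002]
movjaw 3116 [603.7  87.6  55.1] [643.7 114.   69.5] ((623.7379760742188, 100.79685974121094), (39.985477447509766, 26.369400024414062), 0.120175801217556)
rail 1408 [606.2  56.   30. ] [640.7  96.5  37.6] ((623.4874267578125, 76.27500915527344), (34.423057556152344, 40.626155853271484), 0.20836810767650604)
brick 24438 [580.1 -16.3 117.2] [659.9  67.4 170. ] ((620.1371459960938, 26.605342864990234), (70.9915542602539, 88.37660217285156), 26.758216857910156)
```

View pics/w2.png

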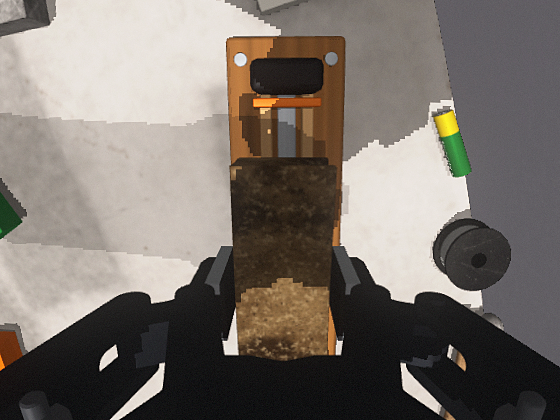

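Wrist view: the brick is held straight, in columns 230–337, over the rails. The moving jaw's orange pad is at row 102, well clear of the brick. The clamp's centre line is 3–4 mm towards +x, so I'll correct that and lower.

Request:
servo_tool(targets=[{"x": 0.06,"y": 0.0085,"z": -0.004,"wx": -0.002,"wy": 0,"wz": 0},{"x": 0.13,"y": 0.0085,"z": -0.004,"wx": -0.002,"wy": 0,"wz": 0},{"x": 0.18,"y": 0.0085,"z": -0.004,"wx": -0.002,"wy": 0,"wz": 0},{"x": 0.197,"y": 0.0085,"z": -0.004,"wx": -0.002,"wy": 0,"wz": 0},{"x": 0.197,"y": 0.0085,"z": -0.004,"wx": -0.002,"wy": 0,"wz": 0},{"x": 0.197,"y": 0.0085,"z": -0.004,"wx": -0.002,"wy": 0,"wz": 0}])

```text
clock: 6.95
position: [0.6231, 0.0208, 0.0433]
tool_rot: [1.908, 1.57, 0.331]
force: [0.4, 0.9, -1.8]
grip_width: 0.0379
```

Request:
servo_tool(targets=[{"x": 0.005,"y": 0,"z": 0,"wx": 0,"wy": 0,"wz": 0},{"x": 0.005,"y": 0,"z": 0,"wx": 0,"wy": 0,"wz": 0}])

```text
clock: 7.2
position: [0.6232, 0.0209, 0.0416]
tool_rot: [1.895, 1.57, 0.319]
force: [-0.0, 0.0, -1.7]
grip_width: 0.0382
```

Request:
servo_tool(targets=[{"x": 0.005,"y": 0,"z": 0,"wx": 0,"wy": 0,"wz": 0},{"x": 0.005,"y": 0,"z": 0,"wx": 0,"wy": 0,"wz": 0}])

```text
clock: 7.45
position: [0.6234, 0.0209, 0.0398]
tool_rot: [1.885, 1.569, 0.308]
force: [-0.8, 0.5, 1.7]
grip_width: 0.0383
```

Request:
servo_tool(targets=[{"x": 0,"y": 0,"z": 0,"wx": 0,"wy": 0,"wz": 0},{"x": 0,"y": 0,"z": 0,"wx": 0,"wy": 0,"wz": 0},{"x": 0,"y": 0,"z": 0,"wx": 0,"wy": 0,"wz": 0},{"x": -0.1,"y": 0,"z": 0,"wx": 0,"wy": 0,"wz": 0},{"x": -0.2,"y": 0,"z": 0,"wx": 0,"wy": 0,"wz": 0},{"x": -0.3,"y": 0,"z": 0,"wx": 0,"wy": 0,"wz": 0},{"x": -0.37,"y": 0,"z": 0,"wx": 0,"wy": 0,"wz": 0},{"x": -0.37,"y": 0,"z": 0,"wx": 0,"wy": 0,"wz": 0}], grip=0.6)

```text
clock: 8.45
position: [0.6241, 0.0209, 0.1899]
tool_rot: [1.792, 1.566, 0.215]
force: [-0.2, -0.1, -1.2]
grip_width: 0.0683
```

```bash
cat > f.py <<'E'
from h import *
import sys
s=bot.observe();c=bot.get_calibration("wrist");im,d=bot.grab_frame("wrist");X=cloud(d,c);save(sys.argv[1],im)
print(s["position"],Ro.from_euler("xyz",s["tool_rot"]).as_matrix().round(3).tolist(),s["clock"],s["force"])
for n,(a,b,e,f,z0,z1) in dict(movjaw=(.58,.66,.06,.15,.062,.075),fixjaw=(.58,.66,-.07,-.02,.064,.075),brick=(.58,.66,-.06,.085,.054,.0625),hi=(.58,.66,-.2,-.06,.095,.15)).items():
    m=(X[...,0]>a)&(X[...,0]<b)&(X[...,1]>e)&(X[...,1]<f)&(X[...,2]>z0)&(X[...,2]<z1)
    if m.sum()>20:
        P=X[m]*1000;print(n,m.sum(),P.min(0).round(1),P.max(0).round(1),cv2.minAreaRect(P[:,:2].astype(np.float32)))
im2,d=bot.grab_frame("top");Y=cloud(d,bot.get_calibration("top"))
m=(Y[...,0]>.58)&(Y[...,0]<.66)&(Y[...,1]>-.2)&(Y[...,1]<-.06)&(Y[...,2]>.095)
for a,b in [(.1,.125),(.127,.15)]:
    q=Y[m&(Y[...,2]>a)&(Y[...,2]<b)]; print("top hi",a,len(q),q.min(0).round(3) if len(q) else "",q.max(0).round(3) if len(q) else "")
E
python3 f.py w3
```

```text
[0.6241048  0.02089319 0.18986358] [[0.005, 1.0, -0.006], [0.001, -0.006, -1.0], [-1.0, 0.005, -0.001]] 8.45 [-0.15341228 -0.09090008 -1.24284553]
movjaw 1660 [603.7  61.5  62. ] [642.9 113.5  69.5] ((623.2344970703125, 87.46621704101562), (51.973976135253906, 39.11906051635742), 89.8376693725586)
fixjaw 853 [600.6 -54.3  64. ] [644.2 -40.1  71.1] ((622.4261474609375, -47.30241775512695), (43.622230529785156, 14.095426559448242), 0.5120243430137634)
brick 5892 [601. -60.  54.] [644.8  68.9  62.5] ((622.8997192382812, 4.492458343505859), (43.81769561767578, 128.91647338867188), 0.035866204649209976)
hi 40 [ 615.6 -106.    95. ] [630.1 -96.7 108.3] ((622.61279296875, -101.40007019042969), (14.510530471801758, 9.170756340026855), 3.3381755352020264)
top hi 0.1 90 [ 0.606 -0.156  0.1  ] [ 0.63  -0.094  0.125]
top hi 0.127 103 [ 0.607 -0.156  0.127] [ 0.63  -0.097  0.143]
```

View pics/w3.png

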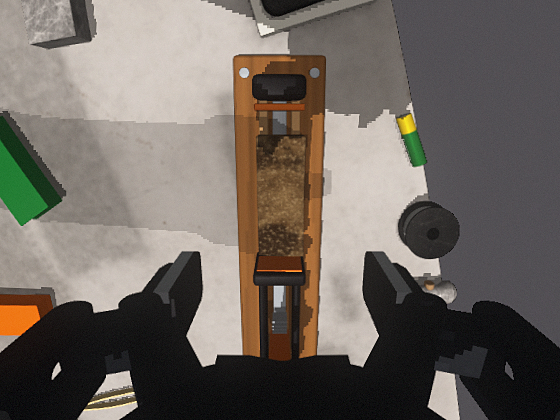

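The brick is released at (280,195) in the wrist view. It lies straight on the bed between the fixed jaw (row 268) and the pad (row 106), with a gap at each end. Next I'll shut the fingers and move in front of the trigger crossbar.

Request:
servo_tool(targets=[{"x": 0,"y": -0.004,"z": 0.1,"wx": 0,"wy": 0,"wz": 0},{"x": 0,"y": -0.004,"z": 0.19,"wx": 0,"wy": 0,"wz": 0},{"x": 0,"y": -0.004,"z": 0.22,"wx": 0,"wy": 0,"wz": 0},{"x": 0.08,"y": -0.004,"z": 0.22,"wx": 0,"wy": 0,"wz": 0},{"x": 0.17,"y": -0.004,"z": 0.22,"wx": 0,"wy": 0,"wz": 0},{"x": 0.225,"y": -0.004,"z": 0.22,"wx": 0,"wy": 0,"wz": 0},{"x": 0.235,"y": -0.004,"z": 0.22,"wx": 0,"wy": 0,"wz": 0},{"x": 0.235,"y": -0.004,"z": 0.22,"wx": 0,"wy": 0,"wz": 0},{"x": 0.235,"y": -0.004,"z": 0.22,"wx": 0,"wy": 0,"wz": 0}], grip=-1)

```text
clock: 9.68
position: [0.6214, -0.0669, 0.0943]
tool_rot: [1.809, 1.568, 0.232]
force: [-0.2, -0.5, -0.2]
grip_width: 0.0001
```

Request:
servo_tool(targets=[{"x": 0,"y": 0,"z": 0.03,"wx": 0,"wy": 0,"wz": 0},{"x": 0,"y": 0,"z": 0.045,"wx": 0,"wy": 0,"wz": 0},{"x": 0,"y": 0,"z": 0.055,"wx": 0,"wy": 0,"wz": 0},{"x": 0,"y": 0,"z": 0.055,"wx": 0,"wy": 0,"wz": 0}])

```text
clock: 10.18
position: [0.6215, -0.0884, 0.0945]
tool_rot: [2.15, 1.567, 0.574]
force: [-0.4, 5.2, 2.9]
grip_width: -0.0001
```

Request:
servo_tool(targets=[{"x": 0,"y": 0,"z": 0.015,"wx": 0,"wy": 0,"wz": 0},{"x": 0,"y": 0,"z": 0.03,"wx": 0,"wy": 0,"wz": 0},{"x": 0,"y": 0,"z": 0.04,"wx": 0,"wy": 0,"wz": 0},{"x": 0,"y": 0,"z": 0.04,"wx": 0,"wy": 0,"wz": 0}])

```text
clock: 10.68
position: [0.622, -0.103, 0.095]
tool_rot: [2.377, 1.565, 0.801]
force: [-0.3, 9.3, 6.7]
grip_width: 0.0001
```

Request:
servo_tool(targets=[{"x": 0,"y": 0,"z": 0.01,"wx": 0,"wy": 0,"wz": 0},{"x": 0,"y": 0,"z": 0.01,"wx": 0,"wy": 0,"wz": 0}])

```text
clock: 10.92
position: [0.6221, -0.1054, 0.0953]
tool_rot: [2.619, 1.564, 1.045]
force: [-1.9, 9.0, 6.7]
grip_width: 0.0002
```

Request:
servo_tool(targets=[{"x": 0,"y": 0,"z": 0.006,"wx": 0,"wy": 0,"wz": 0},{"x": 0,"y": 0,"z": 0.006,"wx": 0,"wy": 0,"wz": 0}])

```text
clock: 11.18
position: [0.6221, -0.106, 0.0955]
tool_rot: [2.793, 1.562, 1.219]
force: [-3.5, 10.4, 5.2]
grip_width: 0.0
```

```bash
cat > j.py <<'E'
from h import *
im,d=bot.grab_frame("top");Y=cloud(d,bot.get_calibration("top"))
def b(e,f,z0,z1): return Y[(Y[...,0]>.595)&(Y[...,0]<.65)&(Y[...,1]>e)&(Y[...,1]<f)&(Y[...,2]>z0)&(Y[...,2]<z1)]
q=b(.05,.14,.0635,.075); print(len(q),"jaw y mean",q[:,1].mean()*1000,"min/max",np.percentile(q[:,1],[2,98])*1000)
q=b(-.03,.08,.055,.0625); print(len(q),"brick y",np.percentile(q[:,1],[1,99])*1000); print(bot.observe()["position"])
E
python3 j.py
```

```text
92 jaw y mean 97.34031192925109 min/max [ 84.75118448 106.25529423]
367 brick y [-4.44178331 69.3932409 ]
[ 0.62205494 -0.10600742  0.09545246]
```

Request:
servo_tool(targets=[{"x": 0,"y": 0,"z": -0.04,"wx": 0,"wy": 0,"wz": 0},{"x": 0,"y": 0,"z": -0.08,"wx": 0,"wy": 0,"wz": 0},{"x": 0,"y": 0,"z": -0.08,"wx": 0,"wy": 0,"wz": 0},{"x": 0,"y": 0,"z": -0.08,"wx": 0,"wy": 0,"wz": 0},{"x": 0,"y": 0,"z": -0.05,"wx": 0,"wy": 0,"wz": 0},{"x": 0,"y": 0,"z": -0.03,"wx": 0,"wy": 0,"wz": 0},{"x": 0,"y": 0,"z": -0.01,"wx": 0,"wy": 0,"wz": 0},{"x": 0,"y": 0,"z": 0.003,"wx": 0,"wy": 0,"wz": 0},{"x": 0,"y": 0,"z": 0.006,"wx": 0,"wy": 0,"wz": 0},{"x": 0,"y": 0,"z": 0.006,"wx": 0,"wy": 0,"wz": 0}])

```text
clock: 12.48
position: [0.6225, -0.1081, 0.0959]
tool_rot: [2.771, 1.56, 1.198]
force: [0.1, 9.8, 8.2]
grip_width: -0.0002
```

```bash
python3 j.py; python3 -c "
from h import *
print(Ro.from_euler('xyz',bot.observe()['tool_rot']).as_matrix().round(3).tolist())"
```

```text
94 jaw y mean 89.37095001238403 min/max [75.41512421 98.86014756]
410 brick y [-8.87334544 78.5844158 ]
[ 0.62251032 -0.10805082  0.09593102]
[[0.004, 1.0, -0.003], [0.01, -0.003, -1.0], [-1.0, 0.004, -0.01]]
```

Request:
servo_tool(targets=[{"x": 0,"y": 0,"z": -0.04,"wx": 0,"wy": 0,"wz": 0},{"x": 0,"y": 0,"z": -0.08,"wx": 0,"wy": 0,"wz": 0},{"x": 0,"y": 0,"z": -0.08,"wx": 0,"wy": 0,"wz": 0},{"x": 0,"y": 0,"z": -0.08,"wx": 0,"wy": 0,"wz": 0},{"x": 0,"y": 0,"z": -0.05,"wx": 0,"wy": 0,"wz": 0},{"x": 0,"y": 0,"z": -0.03,"wx": 0,"wy": 0,"wz": 0},{"x": 0,"y": 0,"z": -0.01,"wx": 0,"wy": 0,"wz": 0},{"x": 0,"y": 0,"z": 0,"wx": 0,"wy": 0,"wz": 0},{"x": 0,"y": 0,"z": 0.002,"wx": 0,"wy": 0,"wz": 0},{"x": 0,"y": 0,"z": 0.002,"wx": 0,"wy": 0,"wz": 0}])

```text
clock: 13.78
position: [0.6229, -0.1084, 0.0965]
tool_rot: [2.764, 1.558, 1.19]
force: [-0.1, 10.6, 8.5]
grip_width: 0.0002
```

```bash
python3 j.py
```

```text
93 jaw y mean 82.67525228487474 min/max [69.04871369 91.53363255]
404 brick y [-9.43950929 72.17514087]
[ 0.62297462 -0.10833049  0.09648223]
```

Request:
servo_tool(targets=[{"x": 0,"y": 0,"z": -0.04,"wx": 0,"wy": 0,"wz": 0},{"x": 0,"y": 0,"z": -0.08,"wx": 0,"wy": 0,"wz": 0},{"x": 0,"y": 0,"z": -0.08,"wx": 0,"wy": 0,"wz": 0},{"x": 0,"y": 0,"z": -0.08,"wx": 0,"wy": 0,"wz": 0},{"x": 0,"y": 0,"z": -0.05,"wx": 0,"wy": 0,"wz": 0},{"x": 0,"y": 0,"z": -0.035,"wx": 0,"wy": 0,"wz": 0},{"x": 0,"y": 0,"z": -0.03,"wx": 0,"wy": 0,"wz": 0},{"x": 0,"y": 0,"z": -0.03,"wx": 0,"wy": 0,"wz": 0}])

```text
clock: 14.82
position: [0.6233, -0.0959, 0.097]
tool_rot: [2.775, 1.556, 1.202]
force: [-1.4, 9.3, 7.4]
grip_width: -0.0001
```

Request:
servo_tool(targets=[{"x": 0,"y": 0,"z": 0.005,"wx": 0,"wy": 0,"wz": 0},{"x": 0,"y": 0,"z": 0.01,"wx": 0,"wy": 0,"wz": 0},{"x": 0,"y": 0,"z": 0.01,"wx": 0,"wy": 0,"wz": 0}])

```text
clock: 15.2
position: [0.6234, -0.0994, 0.0974]
tool_rot: [2.807, 1.554, 1.233]
force: [-2.7, 11.3, 6.8]
grip_width: 0.0004
```

Request:
servo_tool(targets=[{"x": 0,"y": 0,"z": 0.005,"wx": 0,"wy": 0,"wz": 0},{"x": 0,"y": 0,"z": 0.008,"wx": 0,"wy": 0,"wz": 0},{"x": 0,"y": 0,"z": 0.008,"wx": 0,"wy": 0,"wz": 0}])

```text
clock: 15.58
position: [0.6235, -0.1019, 0.0977]
tool_rot: [2.84, 1.552, 1.267]
force: [-2.4, 11.3, 7.4]
grip_width: -0.0002
```

Request:
servo_tool(targets=[{"x": 0,"y": 0,"z": 0.005,"wx": 0,"wy": 0,"wz": 0},{"x": 0,"y": 0,"z": 0.008,"wx": 0,"wy": 0,"wz": 0},{"x": 0,"y": 0,"z": 0.008,"wx": 0,"wy": 0,"wz": 0}])

```text
clock: 15.95
position: [0.6235, -0.1044, 0.098]
tool_rot: [2.874, 1.55, 1.3]
force: [-1.3, 11.0, 8.8]
grip_width: 0.0003
```

Request:
servo_tool(targets=[{"x": 0,"y": 0,"z": 0.004,"wx": 0,"wy": 0,"wz": 0},{"x": 0,"y": 0,"z": 0.006,"wx": 0,"wy": 0,"wz": 0},{"x": 0,"y": 0,"z": 0.006,"wx": 0,"wy": 0,"wz": 0}])

```text
clock: 16.32
position: [0.6235, -0.1061, 0.0982]
tool_rot: [2.907, 1.548, 1.334]
force: [-2.4, 11.4, 6.9]
grip_width: -0.0
```

```bash
python3 j.py
```

```text
98 jaw y mean 76.77147761759599 min/max [62.3740106  86.33669291]
417 brick y [-16.69107837  69.62587213]
[ 0.62349925 -0.10609741  0.09821277]
```

Request:
servo_tool(targets=[{"x": 0,"y": 0,"z": -0.04,"wx": 0,"wy": 0,"wz": 0},{"x": 0.006,"y": -0.004,"z": -0.08,"wx": 0,"wy": 0,"wz": 0},{"x": 0.009,"y": -0.004,"z": -0.08,"wx": 0,"wy": 0.0035,"wz": 0},{"x": 0.009,"y": -0.004,"z": -0.08,"wx": 0,"wy": 0.0035,"wz": 0}])

```text
clock: 16.88
position: [0.6218, -0.0749, 0.0952]
tool_rot: [3.025, 1.526, 1.451]
force: [0.3, 0.2, -0.1]
grip_width: 0.0001
```

Request:
servo_tool(targets=[{"x": 0,"y": 0,"z": 0.015,"wx": 0,"wy": 0,"wz": 0},{"x": 0,"y": 0,"z": 0.03,"wx": 0,"wy": 0,"wz": 0},{"x": 0,"y": 0,"z": 0.035,"wx": 0,"wy": 0,"wz": 0},{"x": 0,"y": 0,"z": 0.035,"wx": 0,"wy": 0,"wz": 0}])

```text
clock: 17.38
position: [0.6218, -0.0891, 0.0946]
tool_rot: [3.024, 1.526, 1.45]
force: [1.3, 1.0, -0.4]
grip_width: -0.0001
```

Request:
servo_tool(targets=[{"x": 0,"y": 0,"z": 0.004,"wx": 0,"wy": 0,"wz": 0},{"x": 0,"y": 0,"z": 0.006,"wx": 0,"wy": 0,"wz": 0},{"x": 0,"y": 0,"z": 0.006,"wx": 0,"wy": 0,"wz": 0}])

```text
clock: 17.75
position: [0.6218, -0.0915, 0.0945]
tool_rot: [3.022, 1.526, 1.448]
force: [-0.2, 2.1, 1.4]
grip_width: -0.0003
```

Request:
servo_tool(targets=[{"x": 0,"y": 0,"z": 0.004,"wx": 0,"wy": 0,"wz": 0},{"x": 0,"y": 0,"z": 0.006,"wx": 0,"wy": 0,"wz": 0},{"x": 0,"y": 0,"z": 0.006,"wx": 0,"wy": 0,"wz": 0}])

```text
clock: 18.12
position: [0.6218, -0.0939, 0.0945]
tool_rot: [3.02, 1.526, 1.446]
force: [-1.3, 1.7, 1.9]
grip_width: 0.0001
```

Request:
servo_tool(targets=[{"x": 0,"y": 0,"z": 0.003,"wx": 0,"wy": 0,"wz": 0},{"x": 0,"y": 0,"z": 0.005,"wx": 0,"wy": 0,"wz": 0},{"x": 0,"y": 0,"z": 0.005,"wx": 0,"wy": 0,"wz": 0}])

```text
clock: 18.5
position: [0.6219, -0.0953, 0.0945]
tool_rot: [3.023, 1.526, 1.449]
force: [-0.9, 5.5, 5.6]
grip_width: -0.0002
```

Request:
servo_tool(targets=[{"x": 0,"y": 0,"z": 0.004,"wx": 0,"wy": 0,"wz": 0},{"x": 0,"y": 0,"z": 0.004,"wx": 0,"wy": 0,"wz": 0},{"x": 0,"y": 0,"z": 0.004,"wx": 0,"wy": 0,"wz": 0}])

```text
clock: 18.88
position: [0.6219, -0.0959, 0.0946]
tool_rot: [3.029, 1.524, 1.456]
force: [-1.6, 8.4, 7.0]
grip_width: 0.0001
```

Request:
servo_tool(targets=[{"x": 0,"y": 0,"z": 0.004,"wx": 0,"wy": 0,"wz": 0},{"x": 0,"y": 0,"z": 0.004,"wx": 0,"wy": 0,"wz": 0},{"x": 0,"y": 0,"z": 0.004,"wx": 0,"wy": 0,"wz": 0}])

```text
clock: 19.25
position: [0.6219, -0.0963, 0.0947]
tool_rot: [3.038, 1.523, 1.466]
force: [-1.9, 9.7, 7.5]
grip_width: 0.0
```

Request:
servo_tool(targets=[{"x": 0,"y": 0,"z": 0.005,"wx": 0,"wy": 0,"wz": 0},{"x": 0,"y": 0,"z": 0.005,"wx": 0,"wy": 0,"wz": 0},{"x": 0,"y": 0,"z": 0.005,"wx": 0,"wy": 0,"wz": 0}])

```text
clock: 19.62
position: [0.6219, -0.0966, 0.0947]
tool_rot: [3.051, 1.521, 1.48]
force: [-1.4, 10.2, 8.0]
grip_width: -0.0
```

Request:
servo_tool(targets=[{"x": 0,"y": 0,"z": 0.005,"wx": 0,"wy": 0,"wz": 0},{"x": 0,"y": 0,"z": 0.005,"wx": 0,"wy": 0,"wz": 0},{"x": 0,"y": 0,"z": 0.005,"wx": 0,"wy": 0,"wz": 0}])

```text
clock: 20.0
position: [0.6219, -0.0969, 0.0948]
tool_rot: [3.062, 1.519, 1.492]
force: [-2.2, 10.8, 8.2]
grip_width: 0.0
```

Request:
servo_tool(targets=[{"x": 0,"y": 0,"z": 0.007,"wx": 0,"wy": 0,"wz": 0},{"x": 0,"y": 0,"z": 0.007,"wx": 0,"wy": 0,"wz": 0},{"x": 0,"y": 0,"z": 0.007,"wx": 0,"wy": 0,"wz": 0}])

```text
clock: 20.38
position: [0.6219, -0.098, 0.0949]
tool_rot: [3.071, 1.517, 1.502]
force: [-2.8, 12.0, 8.6]
grip_width: 0.0002
```

```bash
python3 j.py; python3 -c "
from h import *
print(bot.observe()['force'])"
```

```text
97 jaw y mean 75.86051235846037 min/max [62.45039662 85.95551124]
497 brick y [-27.20150343  70.59368201]
[ 0.62192281 -0.09800218  0.09493733]
[-2.09659585 12.5404017   8.35878743]
```

Request:
servo_tool(targets=[{"x": 0,"y": 0,"z": 0.007,"wx": 0,"wy": 0,"wz": 0},{"x": 0,"y": 0,"z": 0.007,"wx": 0,"wy": 0,"wz": 0},{"x": 0,"y": 0,"z": 0.007,"wx": 0,"wy": 0,"wz": 0}])

```text
clock: 20.8
position: [0.6219, -0.0988, 0.0951]
tool_rot: [3.081, 1.515, 1.513]
force: [-2.3, 12.3, 9.8]
grip_width: 0.0004
```

Request:
servo_tool(targets=[{"x": 0,"y": 0,"z": 0.007,"wx": 0,"wy": 0,"wz": 0},{"x": 0,"y": 0,"z": 0.007,"wx": 0,"wy": 0,"wz": 0},{"x": 0,"y": 0,"z": 0.007,"wx": 0,"wy": 0,"wz": 0}])

```text
clock: 21.18
position: [0.6219, -0.0995, 0.0952]
tool_rot: [3.093, 1.512, 1.527]
force: [-4.3, 14.0, 10.4]
grip_width: -0.0003
```

Request:
servo_tool(targets=[{"x": 0,"y": 0,"z": 0.008,"wx": 0,"wy": 0,"wz": 0},{"x": 0,"y": 0,"z": 0.008,"wx": 0,"wy": 0,"wz": 0},{"x": 0,"y": 0,"z": 0.008,"wx": 0,"wy": 0,"wz": 0}])

```text
clock: 21.55
position: [0.6219, -0.1003, 0.0953]
tool_rot: [3.104, 1.509, 1.54]
force: [-3.5, 14.9, 11.5]
grip_width: 0.0002
```

```bash
python3 j.py; python3 -c "
from h import *
print(bot.observe()['force'])"
```

```text
97 jaw y mean 75.07809437685853 min/max [61.69374269 85.08798635]
528 brick y [-28.17922976  65.77780721]
[ 0.62190859 -0.10028609  0.09531738]
[-3.3095102  14.49259534 11.68070823]
```

Request:
servo_tool(targets=[{"x": 0,"y": 0,"z": 0.008,"wx": 0,"wy": 0,"wz": 0},{"x": 0,"y": 0,"z": 0.008,"wx": 0,"wy": 0,"wz": 0},{"x": 0,"y": 0,"z": 0.008,"wx": 0,"wy": 0,"wz": 0}])

```text
clock: 21.98
position: [0.6219, -0.1009, 0.0955]
tool_rot: [3.116, 1.506, 1.553]
force: [-3.7, 16.4, 11.0]
grip_width: -0.0001
```

Request:
servo_tool(targets=[{"x": 0,"y": 0,"z": 0.008,"wx": 0,"wy": 0,"wz": 0},{"x": 0,"y": 0,"z": 0.008,"wx": 0,"wy": 0,"wz": 0},{"x": 0,"y": 0,"z": 0.008,"wx": 0,"wy": 0,"wz": 0}])

```text
clock: 22.35
position: [0.6218, -0.1012, 0.0956]
tool_rot: [3.128, 1.502, 1.567]
force: [-3.5, 16.4, 11.9]
grip_width: 0.0003
```

Request:
servo_tool(targets=[{"x": 0,"y": 0,"z": 0.009,"wx": 0,"wy": 0,"wz": 0},{"x": 0,"y": 0,"z": 0.009,"wx": 0,"wy": 0,"wz": 0},{"x": 0,"y": 0,"z": 0.009,"wx": 0,"wy": 0,"wz": 0}])

```text
clock: 22.72
position: [0.6218, -0.1019, 0.0957]
tool_rot: [3.139, 1.499, 1.58]
force: [-4.5, 17.2, 13.3]
grip_width: -0.0001
```

Request:
servo_tool(targets=[{"x": 0,"y": 0,"z": -0.02,"wx": 0,"wy": 0,"wz": 0},{"x": 0,"y": 0,"z": -0.05,"wx": 0,"wy": 0,"wz": 0},{"x": 0,"y": 0,"z": -0.09,"wx": 0,"wy": 0,"wz": 0},{"x": 0,"y": 0,"z": -0.09,"wx": 0,"wy": 0,"wz": 0},{"x": -0.1,"y": 0,"z": -0.09,"wx": 0,"wy": 0,"wz": 0},{"x": -0.2,"y": 0,"z": -0.15,"wx": 0,"wy": 0,"wz": 0},{"x": -0.26,"y": 0,"z": -0.24,"wx": 0,"wy": 0,"wz": 0},{"x": -0.26,"y": 0,"z": -0.28,"wx": 0,"wy": 0,"wz": 0},{"x": -0.26,"y": 0,"z": -0.28,"wx": 0,"wy": 0,"wz": 0},{"x": -0.26,"y": 0,"z": -0.28,"wx": 0,"wy": 0,"wz": 0}])

```text
clock: 23.98
position: [0.6201, 0.001, 0.2065]
tool_rot: [-3.125, 1.5, 1.599]
force: [-0.6, -1.1, -0.5]
grip_width: 0.0002
```

```bash
python3 f.py w4
```

```text
[0.6201283  0.00100955 0.20652271] [[-0.002, 1.0, 0.011], [0.071, 0.011, -0.997], [-0.997, -0.001, -0.071]] 23.975 [-0.57499097 -1.0554119  -0.49363111]
movjaw 1329 [603.7  60.   62.4] [643.4  83.8  69.6] ((623.5855712890625, 71.86819458007812), (39.69025421142578, 23.85713768005371), 0.20124764740467072)
fixjaw 43 [602.2 -43.5  64. ] [643.6 -40.3  68.4] ((622.8989868164062, -41.92701721191406), (3.1379239559173584, 41.439002990722656), 89.92185974121094)
brick 5019 [601. -45.  54.] [644.1  83.5  62.4] ((625.0470581054688, 18.44333267211914), (128.59579467773438, 43.005584716796875), 87.74472045898438)
hi 258 [ 617.5 -101.6  109.4] [626.9 -95.1 133. ] ((622.2881469726562, -98.02804565429688), (6.058862686157227, 9.316118240356445), 83.2672348022461)
top hi 0.1 0  
top hi 0.127 0
```

View pics/w4.png

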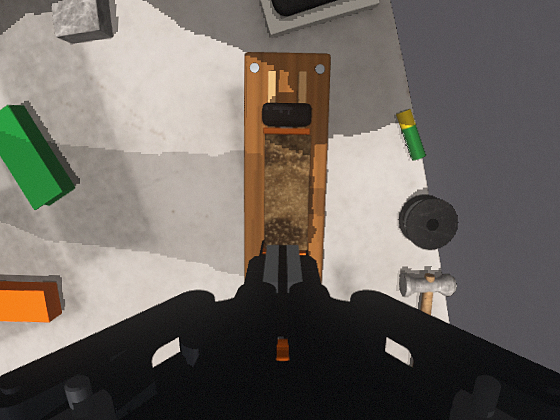

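The pad at row 131 presses on the brick's end. The jaw faces measure y 0.060 and −0.040, which is 100 mm apart, the brick's length. The trigger has returned (its front is at y −0.095) and the robot is clear, so I'm handing in.

```bash
python3 -c "
from workcell import bot
print(bot.job_done())"
```

```text
the job is handed in; nothing more can be done
None
```

The brown soldering brick is clamped on the bed between the jaws, and I handed the job in after about 24 s of robot time. The hand-in gives no verdict, so these are only my own checks.

- **What I did:** I laid the brick straight on the bed with a gap at each end and let go. I then squeezed the trigger with the shut fingers: four free-running strokes, then one slow stroke. I stopped that one at about 17 N along the clamp, against about 10 N while the jaw ran free.
- **Grip:** the jaw faces measured about 100 mm apart, which is the brick's length, so it touches both jaws. From the force rise and the roller travel I estimate 13–15 N of grip; I had no direct reading of it.
- **Trigger and surroundings:** the trigger was back at its released position. In the last wrist picture the brick was straight, the robot was clear, and I saw no sign that the steel block or spool had moved, though I didn't measure either.
- **Checks that disagreed or failed:**
  - The top and wrist cameras differed by 2–4 mm in position, and I allowed for that when placing the brick.
  - The tool tilted about 4° during the last press and felt up to 13 N vertically. This makes the grip estimate roughly 10% uncertain.
  - In the last check the top-camera reading of the trigger returned no points. The released trigger was confirmed by the wrist camera only.

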